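Lock the bench turntable

ROBOT

A 6-joint arm with a two-finger parallel gripper is mounted at the origin on the work surface. World frame = base frame: x ahead of the robot, y to its left, z up, the work surface at z = 0. Lengths are in m, angles in rad, forces in N, time in s.
With the tool pointing down it reaches from about 0.425 to 1.125 m from the base axis. Payload 14.9 kg.
Tool frame: the origin (TCP) lies at the very end of the fingers, on their centre line; the grasp point (between the pads) lies 19 mm behind it (env.hold_point_z is the distance from the TCP to the grasp point, in m); z points along the fingers, x is the direction in which the jaws open and shut, and the axes are right-handed (so a half turn about z gives the same grasp; the last joint's range is limited). The gripper opens to 91 mm and grips with 3 to 60 N. Pads are 32 mm wide; open, the fingers measure 118 mm over their backs; the gripper's body (76 mm by 178 mm) begins 60 mm behind the grasp point.
Start: joints at [-1.24, 0.379, 1.734, -0, 1.028, -0.033], TCP at [0.249, -0.654, 0.214] pointing down, gripper open.
Joint ranges: [-2.77, 2.77], [-0.74, 2.19], [0, 2.66], [-1.06, 4.2], [0.31, 2.87], [-3.08, 3.08]. Speed limits (rad/s): [1.89, 1.89, 2.39, 3.14, 3.14, 3.14].

INTERFACE

Orientations are given as a unit quaternion [w, x, y, z].
In Python, from cell import monitor, cams, order, nets, env gives the robot as it stands.
- The arm moves only by the tool move_arm, never from a script. Its argument "increments" is a list of rows, each a list of 3 entries, a list of its own where there are three numbers: the shift along the tool's x, y, z in mm, then the turn, a rotation vector about the tool's x, y, z in rad, then the opening, from 0 (shut) to 1 (fully open). A call has 1 to 5 rows; each row is the pose to reach, as a shift and turn from the pose commanded when the call began, along the tool's axes at that moment; what a row does not reach only later rows make up. A row lasts 1/12 s, in which the tool goes at most 41.7 mm and 7.16 degrees, less where a joint would pass 70% of its speed; a pose out of reach is approached as far as the arm can. A call with a gripper value outside its range is refused whole. The fingers move at their own pace and stop on an object; the grip force is fixed at half the most. Time passes only in rows, so rows that repeat a pose let the fingers close. It gives the time, the measured TCP pose, the force and the opening at its end, in the units of the state.
- monitor.read_state(): the state, without advancing time (a new reading comes with each control period).
- cams.get_image(name): name is "side" or "top" or "wrist"; returns the picture (420x560x3 uint8, blue, green, red); there is no depth.
- cams.calibration(name): a dict with "intrinsics" (3x3 intrinsics, pixels), "origin" and "orientation" of the camera in the world. Camera axes: x right, y down, z forward; pixel columns grow to the right and rows downward; lengths in m; the calibration is good to about 2 mm. A picture is of the moment at which its call begins: read the wrist's pose just before it. calibration takes no time and is no camera call; for the wrist camera it gives the pose at the moment of the call.
- order.close_job(): hands the job in, once; it reports no verdict.
Trained networks look in the newest picture that a camera, given by its name, has taken for a name from the list of things; names that differ only in an ending like _2 or _b are one class to them, and where a whole thing is asked for, a point or a joint stands for the part that bears it (a point fixed in the world has none). Each returns a list of dicts, best first, with "score" (0 to 1); they miss things now and then, are a little off and sometimes report something else, mostly with a low value. They report only what shows in the picture. A call takes as long as a camera call. They do not tell look-alikes from the thing itself.
- nets.recognise(camera, thing): "point" ([column, row] in pixels, amid what is visible of it).
- nets.outline_of(camera, thing): "mask" (420x560 bool, what is visible of it) and "point" ([column, row] in pixels, amid what is visible of it).
- nets.pinpoint(camera, thing): "point" ([column, row] in pixels: a listed point, or the origin of a listed thing).
The state is a dict: "t": time; "joint_pos": joint angles; "dq": joint speeds; "tau": joint torques, N m; "eef_pos": TCP position; "eef_rot": TCP orientation; "contact_force": force on the tool from outside, world axes, zero at the start; "torque": the same for the moment, N m; "gripper_width": finger opening in m.
Only numpy, scipy, OpenCV 4.12 (cv2) and the standard library are available. Lean on these libraries where they do the work, as an engineer would, in place of code of your own. Each camera call takes 0.05 s, during which the arm holds its last target.

TASK

Lock the bench turntable so that it can be carried: turn the grooved platter by pushing on its upright fins until the groove lines up with the flat lock bar, then push the bar by its upright end plate through the groove until its nose is fully home against the stop in the keeper on the other side. Only push with the fingers: do not lift the bar out of its guide. Leave the tape roll, bowl, screwdriver and parts bin where they are, then draw back clear of everything.

Things in the scene. Friction and masses are not known exactly. Their poses are not given: they have to be found in the camera images.
- jig: Fixed plywood baseboard, 370 x 130 x 12 mm (x -260 to 110, y -65 to 65). Origin on the table surface below the platter's axis; z up; x is the way the bar must travel. At x -245 to -55 a wooden guide, an open-topped channel along x, holds the bar: 19 mm wide between 12 mm cheeks, floor 20 mm, cheek tops 32 mm above the table.
- platter (a joint): Platter angle in rad, growing counter-clockwise from above. At 0 and at pi the groove lies along the jig's x and the bar can pass. Starts at 0.45 to 2.69; turns both ways, limits -6.2 and 6.2; friction of about 0.06 N m keeps it where it is left. A misalignment under about 0.1 rad is taken up by the bar's round nose.
- platter_top (a point): On the platter's axis, 34 mm above the table, turning with it; x along the groove, z up. Platter: grey disc 100 mm across; a straight open-topped groove 22 mm wide, 14.5 mm deep runs right across its middle. Two upright fins on the y axis, either side of the groove: 8 mm thick along x, 18 to 46 mm from the centre, tops 66 mm above the table.
- lock_bar: Loose flat steel bar, 160 x 16 x 12 mm, about 0.25 kg, lying in the guide, round nose towards the platter. Origin at mid-length on the underside; x points to the nose, z up. An upright push plate stands on its tail end. It slides with 1 to 4 N.
- bar_nose (a point): Tip of the bar's round nose, at mid-thickness; axes as the bar. It starts 10 to 30 mm short of the platter's rim; fully home it touches the stop.
- push_plate (a point): Centre of the bar's upright push plate, 150 mm behind the nose, 52 mm above the table. The plate is 10 mm thick along the bar, 28 mm wide across it and 40 mm tall, from the bar's top (32 mm above the table) up to 72 mm.
- keeper_stop (a point): Centre of the stop's face at the end of the keeper, 80 mm along the jig's x from the platter's axis, 26 mm above the table; axes as the jig. The keeper is a channel like the guide, 21 mm wide, cheek tops 34 mm above the table, at jig x 54 to 80.
- tape_roll: Bystander: roll of blue tape lying flat, 90 mm across, 24 mm high; origin at the centre of its underside.
- printed_bowl: Bystander: small white bowl, 72 mm across the rim, 45 mm high; origin at the centre of its underside.
- screwdriver: Bystander: screwdriver lying flat on the robot's side of the board, along its own x; origin on the underside.
- parts_bin: Bystander: open orange bin of parts, 110 x 150 x 65 mm, beyond the keeper; origin at the centre of its underside.
Not all that is in view belongs to the job. There is more than one size of the lock_bar; the job needs the middle-sized.

How it is judged:
On the way, in this order (a step that is already met when the one before it is completed fails the run):
1. the platter is turned so that its groove lines up with the bar (angle between the x axis of platter_top and the x axis of lock_bar, either way round below 0.12 rad), for 0.2 s.
2. the bar is pushed through the groove into the keeper, up to the stop (x of bar_nose in the frame of jig above 0.072 m), for 0.2 s.
At the end, for the whole second after the job is handed in: The bar lies flat in guide, groove and keeper, at rest, its nose within 8 mm of the stop and within 6 mm of the keeper's centre line, the groove within 0.12 rad of the bar (x of bar_nose in the frame of jig above 0.072 m and angle between the x axis of platter_top and the x axis of lock_bar, either way round below 0.12 rad and y of bar_nose in the frame of jig between -0.006 and 0.006 m and z of lock_bar in the frame of jig below 0.024 m and angle between lock_bar's own z axis and vertical below 0.05 rad and linear speed of lock_bar below 0.01 m/s); the robot touches nothing.
It fails at once if the lock bar is lifted (its underside more than 12 mm above the guide's floor) or tipped (z of lock_bar in the frame of jig above 0.032 m or angle between lock_bar's own z axis and vertical above 0.35 rad).
It fails at once if the tape roll is moved by more than 30 mm (distance of tape_roll from where it was at the start of the episode above 0.03 m).
It fails at once if the printed bowl is moved by more than 30 mm (distance of printed_bowl from where it was at the start of the episode above 0.03 m).
It fails at once if the screwdriver is moved by more than 30 mm (distance of screwdriver from where it was at the start of the episode above 0.03 m).
It fails at once if the parts bin is moved by more than 30 mm (distance of parts_bin from where it was at the start of the episode above 0.03 m).
It also fails if it takes over 48 s, if anything falls off the work surface, if the arm or the gripper's body presses on something with over 40 N, if the wrist force passes 120 N, or if a joint passes its speed limit or range.

## Working session

There is one attempt and no reset: what is moved stays moved. The work goes in short steps, Python scripts to look and compute and a tool call to move; the robot and the scene stay as the last step left them, time stands still between calls to the robot, and variables do not carry over. Pictures are saved under pics/ and viewed, and the job is handed in when it is done.

Besides the shell and the picture viewer there is one more tool, called after "Request:" by a JSON object that holds its "fn" and its "kwargs". move_arm: Moves the arm, as the interface text tells. Its arguments: {"type":"object","properties":{"increments":{"type":"array"}},"required":["increments"]}

```bash
ls; mkdir -p pics; python3 - <<'E'
from cell import monitor, cams, order, nets, env
import cv2
print(monitor.read_state())
for n in ("side","top","wrist"):
    cv2.imwrite(f"pics/{n}0.png",cams.get_image(n))
    c=cams.calibration(n);print(n,c)
    for t in ("platter","platter_top","lock_bar","bar_nose","push_plate","keeper_stop","jig","screwdriver","tape_roll","printed_bowl","parts_bin"):
        try: print(n,t,[(d['point'],round(d['score'],2)) for d in nets.pinpoint(n,t)])
        except Exception as e: print(t,e)
E
```

```text
pics
{'t': 0.0, 'joint_pos': array([-1.24030448e+00,  3.79431599e-01,  1.73478805e+00, -1.12782427e-05,
        1.02850046e+00, -3.32858750e-02]), 'dq': array([-0.00133442, -0.00114371, -0.00105065,  0.00128555, -0.00024433,
       -0.00249471]), 'tau': array([ 3.94463414e-04, -7.63723469e+01, -4.34365332e+01,  6.51287008e-02,
        4.24449414e-02, -1.04028341e-04]), 'eef_pos': array([ 0.24893505, -0.6538076 ,  0.21326855]), 'eef_rot': array([-3.31323281e-04,  8.23350557e-01, -5.67532856e-01, -4.56112042e-04]), 'contact_force': array([-0.27387507,  0.49718096, -0.06808202]), 'torque': array([-0.02522807, -0.01018984,  0.04781589]), 'gripper_width': 0.0912459723427768}
side {'intrinsics': array([[536.88878047,   0.        , 281.55737311],
       [  0.        , 536.88878047, 200.69862354],
       [  0.        ,   0.        ,   1.        ]]), 'origin': array([-0.0122796 ,  0.7497008 ,  1.14051811]), 'orientation': array([ 0.12620882, -0.32273619,  0.87620855, -0.33491978])}
platter it knows: bar_nose, jig, keeper_stop, lock_bar, parts_bin, platter_top, printed_bowl, push_plate, screwd
[... 1513 characters left out ...]
_bowl [([239.7, 160.4], 0.74)]
top parts_bin [([144.3, 216.3], 0.92)]
wrist {'intrinsics': array([[311.74751633,   0.        , 279.41526858],
       [  0.        , 311.74751633, 211.78306147],
       [  0.        ,   0.        ,   1.        ]]), 'origin': array([ 0.31618563, -0.6301642 ,  0.38463332]), 'orientation': array([ 0.10478996,  0.81639574, -0.5632462 , -0.07260012])}
platter it knows: bar_nose, jig, keeper_stop, lock_bar, parts_bin, platter_top, printed_bowl, push_plate, screwdriver, tape_roll
wrist platter_top []
wrist lock_bar []
wrist bar_nose []
wrist push_plate []
wrist keeper_stop []
wrist jig []
wrist screwdriver []
wrist tape_roll []
wrist printed_bowl []
wrist parts_bin []
```

View pics/top0.png

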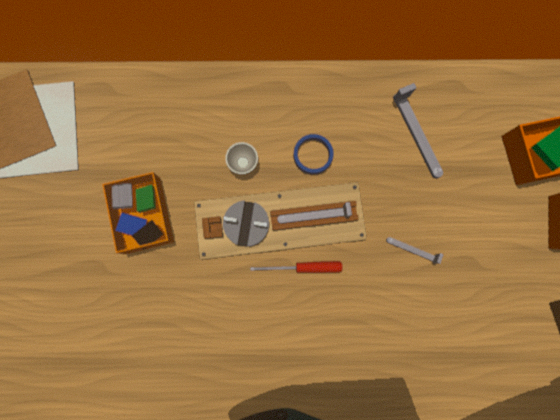

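View pics/side0.png

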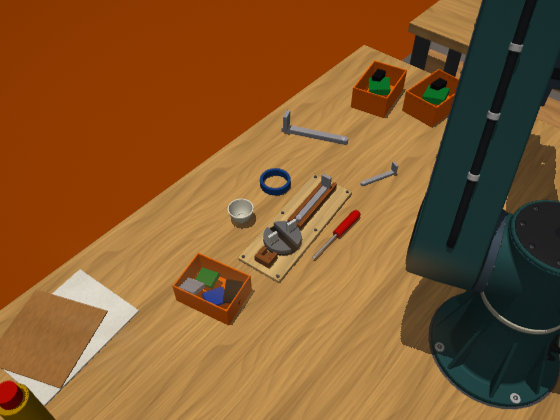

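```bash
cat > h.py <<'E'
from cell import monitor, cams, order, nets, env
import cv2, numpy as np
from scipy.spatial.transform import Rotation as R
def rot(q): return R.from_quat([q[1],q[2],q[3],q[0]])
def ray(n,p,z,c=None):
    c=c or cams.calibration(n)
    d=rot(c['orientation']).apply(np.linalg.inv(c['intrinsics'])@[p[0],p[1],1.])
    o=np.array(c['origin']); return o+d*(z-o[2])/d[2]
def proj(n,P,c=None):
    c=c or cams.calibration(n)
    q=rot(c['orientation']).inv().apply(np.atleast_2d(P)-c['origin'])
    u=q@np.array(c['intrinsics']).T; return u[:,:2]/u[:,2:]
E
python3 - <<'E'
from h import *
im=cv2.imread('pics/top0.png')[170:280,180:380]
cv2.imwrite('pics/topz.png',cv2.resize(im,None,fx=4,fy=4,interpolation=cv2.INTER_CUBIC))
for p,z in [((243.2,225.7),.034),((278.6,219.8),.026),((345.4,209.8),.052)]: print(ray('top',p,z))
for p,z in [((281.4,234),.034),((295.1,217.9),.026),((328.1,180.5),.052),((263.8,258.8),.026)]: print(ray('side',p,z))
E
```

```text
[0.55363168 0.09436324 0.034     ]
[0.56652205 0.01750667 0.026     ]
[ 0.58331915 -0.12519874  0.052     ]
[0.56227121 0.08731125 0.034     ]
[0.57425579 0.01622788 0.026     ]
[ 0.57744745 -0.13305274  0.052     ]
[0.54831665 0.17253714 0.026     ]
```

View pics/topz.png

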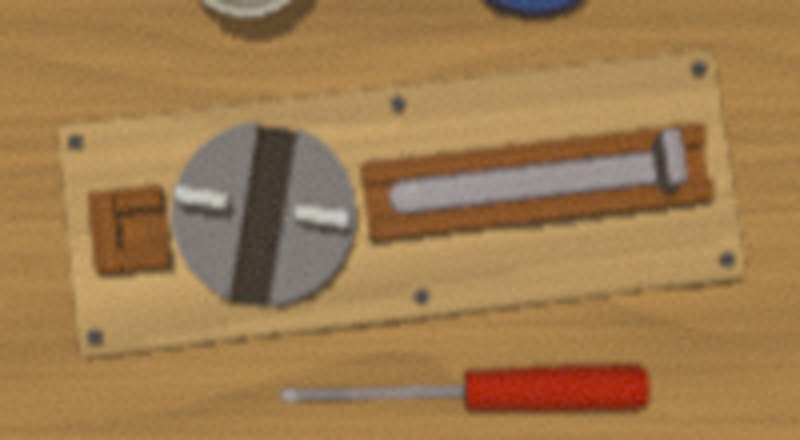

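```bash
python3 - <<'E'
from h import *
from scipy.optimize import least_squares
f=lambda p:(p[0]/4+180-.375,p[1]/4+170-.375)
# jig corners: image left=+y world = jig +x
obs=[((110,65),(62,127)),((110,-65),(62,127))]
W=np.array([ray('top',f(p),.012)[:2] for p in [(62,127),(712,53),(742,278),(85,355)]])
print(W)
# order: left-top: far end(+x jig), world far x. decide y sign: jig x=+y world, jig y = -x world
J=np.array([(110,-65),(-260,-65),(-260,65),(110,65)])/1000
def res(v):
    c,s=np.cos(v[2]),np.sin(v[2]); return ((J@np.array([[c,s],[-s,c]])+v[:2])-W).ravel()
r=least_squares(res,[.55,.09,1.6]);print('jig',r.x,r.fun*1e3)
v=r.x;c,s=np.cos(v[2]),np.sin(v[2])
def tojig(P): d=np.array(P)[:2]-v[:2]; return np.array([c*d[0]+s*d[1],-s*d[0]+c*d[1]])
print('ctr',ray('top',f((265,215)),.034),tojig(ray('top',f((265,215)),.034)))
g=[ray('top',f(p),.034) for p in [(276,127),(249,304)]]; d=(g[0]-g[1])[:2]
print('groove dir',np.arctan2(d[1],d[0]),'platter ang',np.arctan2(d[1],d[0])-v[2])
g=[ray('top',f(p),.066) for p in [(177,190),(345,215)]]; 
F=[tojig(ray('top',f(p),.066))*1e3 for p in [(178,190),(226,198),(298,210),(345,215)]];print(F)
print('nose',tojig(ray('top',f((388,197)),.026)),'plate',tojig(ray('top',f((676,152)),.072)),tojig(ray('top',f((676,152)),.072)))
for n,p,z in [('top',(278.6,219.8),.026),('top',(345.4,209.8),.052),('side',(281.4,234),.034),('side',(295.1,217.9),.026),('side',(328.1,180.5),.052),('side',(263.8,258.8),.026)]: print(n,tojig(ray(n,p,z))*1e3)
E
```

```text
[[ 0.61156302  0.20224689]
 [ 0.6496146  -0.16150146]
 [ 0.52301417 -0.17320153]
 [ 0.48535247  0.18818227]]
jig [0.55961756 0.08852813 1.6745625 ] [ 1.31110388  2.42226344  1.58414888 -1.83920224 -1.11616124 -3.60453583
 -1.77909152  3.02147463]
ctr [0.55861676 0.08856792 0.034     ] [0.00014325 0.0009913 ]
groove dir -0.1540949894736387 platter ang -1.8286574931124184
[array([ 42.71693107, -13.64899536]), array([18.19372349, -6.55716631]), array([-18.56498604,   4.0730289 ]), array([-42.71258871,   9.52531069])]
nose [-0.06730506 -0.00202898] plate [-0.21880805 -0.00281018] [-0.21880805 -0.00281018]
top [-71.354603     0.48905741]
top [-215.03227035   -1.43625836]
side [-1.48519596 -2.51333023]
side [-73.42757629  -7.07062717]
side [-222.23583407    5.21737368]
side [84.72768947  2.53847117]
```

```bash
cat >> h.py <<'E'
JX,JY,JT=0.5595,0.0885,1.6746
def toW(x,y): c,s=np.cos(JT),np.sin(JT); return np.array([JX+c*x-s*y,JY+s*x+c*y])
def toJ(P):
    c,s=np.cos(JT),np.sin(JT); d=np.array(P)[:2]-[JX,JY]; return np.array([c*d[0]+s*d[1],-s*d[0]+c*d[1]])
def go(x,y,z,a):
    """jig mm target, tool x yaw in world a -> tool-frame shift mm, rotvec"""
    s=monitor.read_state(); Rt=rot(s['eef_rot'])
    w=np.append(toW(x/1e3,y/1e3),z/1e3)
    d=Rt.inv().apply(w-s['eef_pos'])*1e3
    G=R.from_matrix(np.array([[np.cos(a),np.sin(a),0],[np.sin(a),-np.cos(a),0],[0,0,-1]]).T)
    rv=(Rt.inv()*G).as_rotvec()
    print('go',(x,y,z,round(a,3)),'->',d.round(1),rv.round(3))
def st():
    s=monitor.read_state(); X=rot(s['eef_rot']).as_matrix()
    print('t%.2f'%s['t'],'jig',(toJ(s['eef_pos'])*1e3).round(1),'z',round(s['eef_pos'][2]*1e3,1),'yaw',round(np.arctan2(X[1,0],X[0,0]),3),'F',s['contact_force'].round(1),'w',round(s['gripper_width']*1e3,1),'q',s['joint_pos'].round(2))
E
python3 -c "
from h import *
st();go(41,21,150,1.41)"
```

```text
t1.65 jig [-706.5  385.7] z 213.9 yaw -1.207 F [ 0.7  0.6 -0.1] w 91.0 q [-1.24  0.38  1.73 -0.    1.03 -0.03]
go (41, 21, 150, 1.41) -> [-628.7 -544.6   63.9] [-0.     0.    -2.617]
```

Request:
{"fn": "move_arm", "kwargs": {"increments": [[[-150, -130, 0], [0, 0, -0.6], 0], [[-150, -130, 0], [0, 0, -0.6], 0], [[-150, -130, 0], [0, 0, -0.6], 0], [[-150, -130, 0], [0, 0, -0.6], 0], [[-150, -130, 0], [0, 0, -0.6], 0]]}}

```text
t: 2.07
eef_pos: [0.3175, -0.465, 0.2138]
eef_rot: [-0.0, 0.955, -0.296, -0.0]
contact_force: [0.3, -0.6, 0.4]
gripper_width: 0.0604
```

```bash
python3 -c "
from h import *
st();go(41,21,150,1.41)"
```

```text
t2.07 jig [-525.5  298. ] z 213.8 yaw -0.6 F [ 0.3 -0.6  0.4] w 60.4 q [-1.01  0.17  2.01  0.    0.96 -0.41]
go (41, 21, 150, 1.41) -> [-155.5 -611.1   64.1] [-1.00e-03 -0.00e+00 -2.01e+00]
```

Request:
{"fn": "move_arm", "kwargs": {"increments": [[[-50, -200, 0], [0, 0, -0.62], 0], [[-50, -200, 0], [0, 0, -0.62], 0], [[-50, -200, 0], [0, 0, -0.62], 0], [[-50, -200, 0], [0, 0, -0.62], 0], [[-50, -200, 0], [0, 0, -0.62], 0]]}}

```text
t: 2.48
eef_pos: [0.3905, -0.273, 0.2141]
eef_rot: [0.0, 1.0, 0.009, 0.0]
contact_force: [0.6, -0.0, 0.2]
gripper_width: 0.0275
```

```bash
python3 -c "
from h import *
st();go(41,21,150,1.41)"
```

```text
t2.48 jig [-342.   205.6] z 214.1 yaw 0.019 F [ 0.6 -0.   0.2] w 27.5 q [-0.66  0.02  2.18  0.    0.95 -0.68]
go (41, 21, 150, 1.41) -> [ 151.5 -397.3   64.1] [ 1.000e-03 -0.000e+00 -1.391e+00]
```

Request:
{"fn": "move_arm", "kwargs": {"increments": [[[75, -195, 30], [0, 0, -0.62], 0], [[75, -195, 30], [0, 0, -0.62], 0], [[75, -195, 30], [0, 0, -0.62], 0], [[75, -195, 30], [0, 0, -0.62], 0], [[75, -195, 30], [0, 0, -0.62], 0]]}}

```text
t: 2.9
eef_pos: [0.4621, -0.0796, 0.1845]
eef_rot: [0.0, 0.949, 0.314, 0.0]
contact_force: [0.4, -1.3, 0.6]
gripper_width: 0.0006
```

```bash
python3 -c "
from h import *
st();go(41,21,150,1.41)"
```

```text
t2.90 jig [-157.1  114.2] z 184.5 yaw 0.639 F [ 0.4 -1.3  0.6] w 0.6 q [-0.22  0.05  2.21 -0.    0.88 -0.86]
go (41, 21, 150, 1.41) -> [ 181.2 -122.8   34.5] [ 0.001 -0.    -0.771]
```

Request:
{"fn": "move_arm", "kwargs": {"increments": [[[140, -95, 20], [0, 0, -0.62], 0], [[140, -95, 20], [0, 0, -0.62], 0], [[140, -95, 20], [0, 0, -0.62], 0], [[140, -95, 20], [0, 0, -0.62], 0], [[140, -95, 20], [0, 0, -0.62], 0]]}}

```text
t: 3.32
eef_pos: [0.5199, 0.0827, 0.164]
eef_rot: [-0.0, 0.807, 0.59, 0.001]
contact_force: [-0.6, -0.3, -0.5]
gripper_width: 0.0005
```

```bash
python3 - <<'E'
from h import *
st();go(41,21,150,1.41)
cv2.imwrite('pics/w1.png',cams.get_image('wrist')); c=cams.calibration('wrist')
print(proj('wrist',[list(toW(.08,0))+[.026],list(toW(0,0))+[.034],list(toW(-.07,0))+[.026]],c))
for t in ("platter_top","keeper_stop","bar_nose","push_plate"):
  z={"platter_top":.034,"keeper_stop":.026,"bar_nose":.026,"push_plate":.052}[t]
  print(t,[(d['point'],round(d['score'],2),(toJ(ray('wrist',d['point'],z,c))*1e3).round(1)) for d in nets.pinpoint('wrist',t)])
E
```

```text
t3.32 jig [-1.7 40. ] z 164.0 yaw 1.262 F [-0.6 -0.3 -0.5] w 0.5 q [ 0.11  0.18  2.11  0.    0.85 -1.15]
go (41, 21, 150, 1.41) -> [46.7  0.3 14.1] [ 0.001 -0.001 -0.148]
[[371.20148277 206.39633529]
 [298.99030213 238.21870293]
 [237.75687892 260.12163313]]
platter_top [([299.7, 238.2], 0.96, array([ 0.7, -0.3]))]
keeper_stop [([371.9, 203.9], 0.65, array([81.5,  2.2]))]
bar_nose []
push_plate [([105.1, 324.6], 0.89, array([-218.8,   -2.3]))]
```

View pics/w1.png

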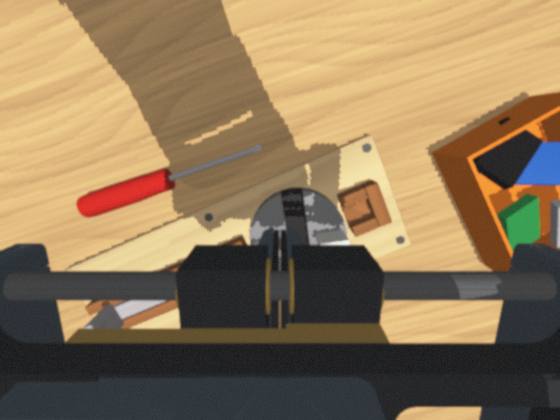

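Request:
{"fn": "move_arm", "kwargs": {"increments": [[[40, 0, 30], [0, 0, -0.1], 0], [[47, -2, 60], [0, 0, -0.15], 0], [[47, -2, 60], [0, 0, -0.15], 0], [[47, -2, 60], [0, 0, -0.15], 0]]}}

```text
t: 3.9
eef_pos: [0.53, 0.1221, 0.1034]
eef_rot: [-0.001, 0.765, 0.644, -0.001]
contact_force: [0.5, -0.5, -0.3]
gripper_width: 0.0004
```

```bash
python3 - <<'E'
from h import *
st();go(41,22,45,1.41)
cv2.imwrite('pics/w2.png',cams.get_image('wrist'))
cv2.imwrite('pics/s2.png',cv2.resize(cams.get_image('side')[150:300,200:400],None,fx=4,fy=4))
E
```

```text
t3.90 jig [36.5 25.9] z 103.4 yaw 1.399 F [ 0.5 -0.5 -0.3] w 0.4 q [ 0.18  0.3   2.09 -0.    0.75 -1.22]
go (41, 22, 45, 1.41) -> [ 5.4  2.7 58.3] [-0.003  0.001 -0.011]
```

View pics/w2.png

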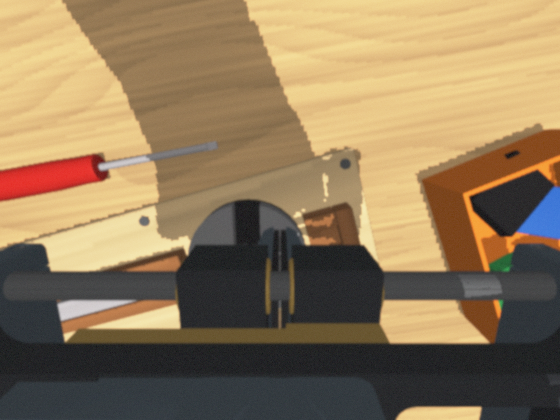

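View pics/s2.png

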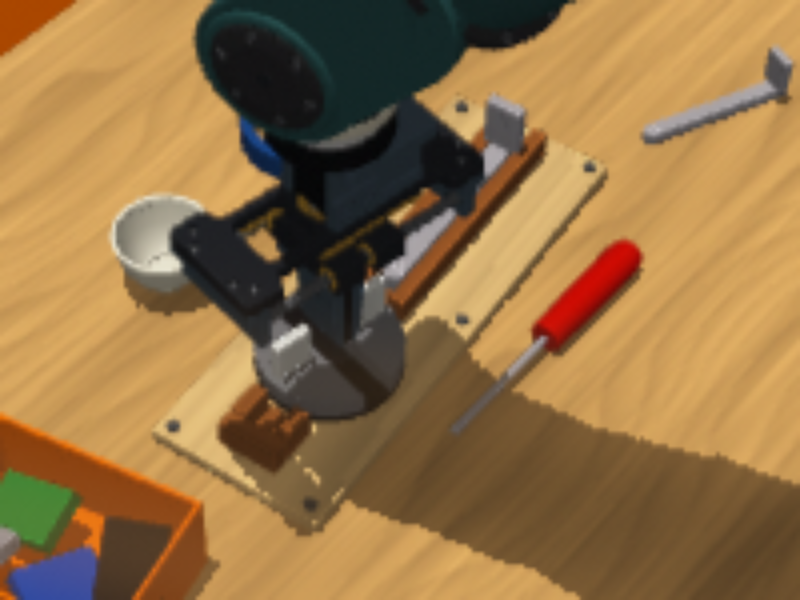

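Request:
{"fn": "move_arm", "kwargs": {"increments": [[[5, 2, 25], [0, 0, -0.01], 0], [[5, 2, 50], [0, 0, -0.01], 0], [[5, 2, 59], [0, 0, -0.01], 0], [[5, 2, 59], [0, 0, -0.01], 0]]}}

```text
t: 4.33
eef_pos: [0.5334, 0.1268, 0.045]
eef_rot: [-0.0, 0.761, 0.648, -0.001]
contact_force: [-0.4, 0.2, 0.5]
gripper_width: 0.0004
```

```bash
python3 - <<'E'
from h import *
st();
for phi in (-.26,-.4,-.55,-.7,-.85,-1.0,-1.15,-1.3,-1.45,-1.57):
    u=np.array([np.cos(phi),np.sin(phi)]);n=np.array([-u[1],u[0]])
    p=34*u+20*n; go(round(p[0],1),round(p[1],1),44,phi+JT)
cv2.imwrite('pics/s3.png',cv2.resize(cams.get_image('side')[150:300,200:400],None,fx=4,fy=4))
E
```

```text
t4.33 jig [40.8 22. ] z 45.0 yaw 1.411 F [-0.4  0.2  0.5] w 0.4 q [ 0.19  0.41  2.09 -0.    0.64 -1.22]
go (np.float64(38.0), np.float64(10.6), 44, 1.415) -> [ 0.3 11.8  0.9] [-0.002  0.001 -0.004]
go (np.float64(39.1), np.float64(5.2), 44, 1.275) -> [ 2.8 16.7  0.9] [-0.001  0.001  0.136]
go (np.float64(39.4), np.float64(-0.7), 44, 1.125) -> [ 4.6 22.3  0.9] [-0.001  0.001  0.286]
go (np.float64(38.9), np.float64(-6.6), 44, 0.975) -> [ 5.7 28.1  0.9] [-0.001  0.001  0.436]
go (np.float64(37.5), np.float64(-12.3), 44, 0.825) -> [ 5.8 34.   0.9] [-0.001  0.001  0.586]
go (np.float64(35.2), np.float64(-17.8), 44, 0.675) -> [ 5.  39.9  0.9] [-0.001  0.001  0.736]
go (np.float64(32.1), np.float64(-22.9), 44, 0.525) -> [ 3.3 45.6  0.9] [-0.001  0.001  0.886]
go (np.float64(28.4), np.float64(-27.4), 44, 0.375) -> [ 0.9 51.   0.9] [-1.000e-03  1.000e-03  1.036e+00]
go (np.float64(24.0), np.float64(-31.3), 44, 0.225) -> [-2.3 55.9  0.9] [-1.000e-03  1.000e-03  1.186e+00]
go (np.float64(20.0), np.float64(-34.0), 44, 0.105) -> [-5.5 59.5  0.9] [-1.000e-03  2.000e-03  1.306e+00]
```

View pics/s3.png

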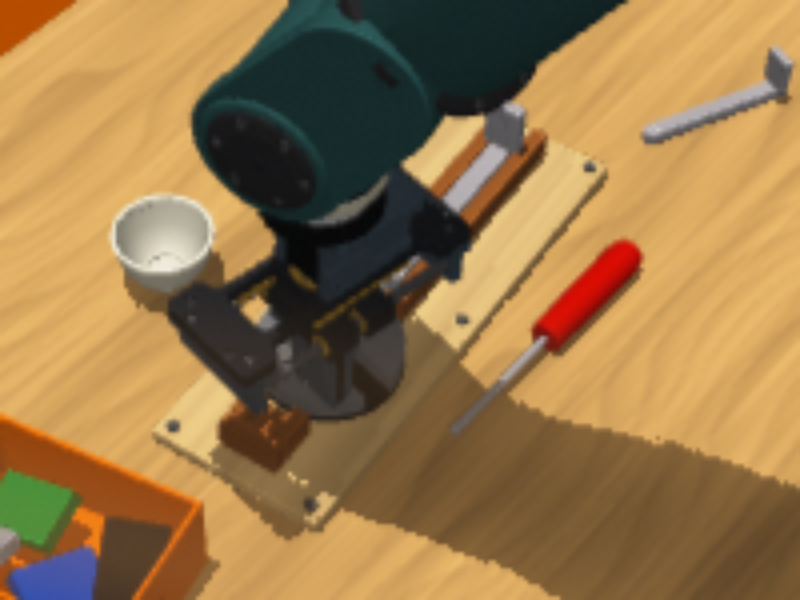

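Request:
{"fn": "move_arm", "kwargs": {"increments": [[[0, 6, 1], [0, 0, 0], 0], [[0, 11, 1], [0, 0, 0], 0], [[2, 15, 1], [0, 0, 0.09], 0], [[3.5, 19, 1], [0, 0, 0.2], 0], [[4.6, 22, 1], [0, 0, 0.286], 0]]}}

```text
t: 4.8
eef_pos: [0.5574, 0.1288, 0.0455]
eef_rot: [0.0, 0.847, 0.532, 0.0]
contact_force: [-2.5, -0.1, 2.1]
gripper_width: 0.0002
```

```bash
cat > arc.py <<'E'
from h import *
st();
for phi in np.arange(-.25,-1.6,-.15).round(2).tolist()+[-1.57]:
    u=np.array([np.cos(phi),np.sin(phi)]);n=np.array([-u[1],u[0]])
    p=34*u+20*n; go(round(p[0],1),round(p[1],1),44,phi+JT)
E
python3 arc.py
```

```text
t4.80 jig [40.3 -2.1] z 45.5 yaw 1.121 F [-2.5 -0.1  2.1] w 0.2 q [ 0.19  0.44  2.04  0.    0.66 -0.93]
go (np.float64(37.9), np.float64(11.0), 44, 1.425) -> [-8.9 -9.9  1.5] [ 0.001 -0.    -0.304]
go (np.float64(39.1), np.float64(5.2), 44, 1.275) -> [-4.8 -5.6  1.5] [ 0.001 -0.    -0.154]
go (np.float64(39.4), np.float64(-0.7), 44, 1.125) -> [-1.5 -0.7  1.5] [ 0.001 -0.    -0.004]
go (np.float64(38.9), np.float64(-6.6), 44, 0.975) -> [1.2 4.6 1.5] [ 0.    -0.     0.146]
go (np.float64(37.5), np.float64(-12.3), 44, 0.825) -> [ 3.  10.1  1.5] [ 0.    -0.001  0.296]
go (np.float64(35.2), np.float64(-17.8), 44, 0.675) -> [ 4.  16.   1.5] [ 0.    -0.001  0.446]
go (np.float64(32.1), np.float64(-22.9), 44, 0.525) -> [ 4.  22.   1.5] [ 0.    -0.001  0.596]
go (np.float64(28.4), np.float64(-27.4), 44, 0.375) -> [ 3.2 27.8  1.5] [ 0.    -0.001  0.746]
go (np.float64(24.0), np.float64(-31.3), 44, 0.225) -> [ 1.5 33.4  1.5] [ 0.    -0.001  0.896]
go (np.float64(19.0), np.float64(-34.6), 44, 0.075) -> [-1.  38.8  1.5] [ 0.000e+00 -1.000e-03  1.046e+00]
go (np.float64(20.0), np.float64(-34.0), 44, 0.105) -> [-0.5 37.8  1.5] [ 0.000e+00 -1.000e-03  1.016e+00]
```

Contact with a 2.5 N push, pushing works.

Request:
{"fn": "move_arm", "kwargs": {"increments": [[[0.5, 3, 1], [0, 0, 0.1], 0], [[2, 7, 1], [0, 0, 0.21], 0], [[3, 11, 1], [0, 0, 0.32], 0], [[4, 15, 1], [0, 0, 0.42], 0], [[4, 19, 1], [0, 0, 0.52], 0]]}}

```text
t: 5.22
eef_pos: [0.5763, 0.1244, 0.0445]
eef_rot: [-0.0, 0.955, 0.296, 0.0]
contact_force: [-2.2, 3.4, 0.1]
gripper_width: 0.0003
```

```bash
python3 arc.py
```

```text
t5.22 jig [ 34.  -20.4] z 44.5 yaw 0.602 F [-2.2  3.4  0.1] w 0.3 q [ 0.17  0.46  2.01  0.    0.67 -0.43]
go (np.float64(37.9), np.float64(11.0), 44, 1.425) -> [-25.7 -18.4   0.5] [ 0.    -0.001 -0.823]
go (np.float64(39.1), np.float64(5.2), 44, 1.275) -> [-20.  -16.7   0.5] [ 0.    -0.001 -0.673]
go (np.float64(39.4), np.float64(-0.7), 44, 1.125) -> [-14.7 -14.2   0.5] [ 0.    -0.001 -0.523]
go (np.float64(38.9), np.float64(-6.6), 44, 0.975) -> [ -9.8 -10.9   0.5] [ 0.    -0.001 -0.373]
go (np.float64(37.5), np.float64(-12.3), 44, 0.825) -> [-5.4 -7.   0.5] [ 0.    -0.001 -0.223]
go (np.float64(35.2), np.float64(-17.8), 44, 0.675) -> [-1.7 -2.3  0.5] [ 0.    -0.001 -0.073]
go (np.float64(32.1), np.float64(-22.9), 44, 0.525) -> [1.3 2.8 0.5] [ 0.    -0.001  0.077]
go (np.float64(28.4), np.float64(-27.4), 44, 0.375) -> [3.5 8.2 0.5] [-0.    -0.001  0.227]
go (np.float64(24.0), np.float64(-31.3), 44, 0.225) -> [ 4.8 14.   0.5] [-0.    -0.001  0.377]
go (np.float64(19.0), np.float64(-34.6), 44, 0.075) -> [ 5.3 19.9  0.5] [-0.    -0.001  0.527]
go (np.float64(20.0), np.float64(-34.0), 44, 0.105) -> [ 5.3 18.8  0.5] [-0.    -0.001  0.497]
```

Request:
{"fn": "move_arm", "kwargs": {"increments": [[[2, 4, 0.5], [0, 0, 0.11], 0], [[3.5, 8, 0.5], [0, 0, 0.22], 0], [[5, 12.5, 0.5], [0, 0, 0.33], 0], [[5, 17, 0.5], [0, 0, 0.45], 0], [[5.3, 18, 0.5], [0, 0, 0.497], 0]]}}

```text
t: 5.63
eef_pos: [0.5915, 0.1123, 0.0441]
eef_rot: [-0.0, 0.999, 0.051, 0.001]
contact_force: [0.2, 3.2, -1.3]
gripper_width: -0.0
```

```bash
python3 arc.py | sed -n '1p;$p'; python3 - <<'E'
from h import *
cv2.imwrite('pics/s4.png',cv2.resize(cams.get_image('side')[150:300,200:400],None,fx=4,fy=4))
cv2.imwrite('pics/t4.png',cv2.resize(cams.get_image('top')[170:280,180:380],None,fx=4,fy=4))
cv2.imwrite('pics/w4.png',cams.get_image('wrist'))
E
```

```text
t5.63 jig [ 20.4 -34.3] z 44.1 yaw 0.102 F [ 0.2  3.2 -1.3] w -0.0 q [0.15 0.48 1.98 0.   0.68 0.05]
go (np.float64(20.0), np.float64(-34.0), 44, 0.105) -> [-0.3  0.4  0.1] [-0.    -0.002 -0.002]
```

View pics/s4.png

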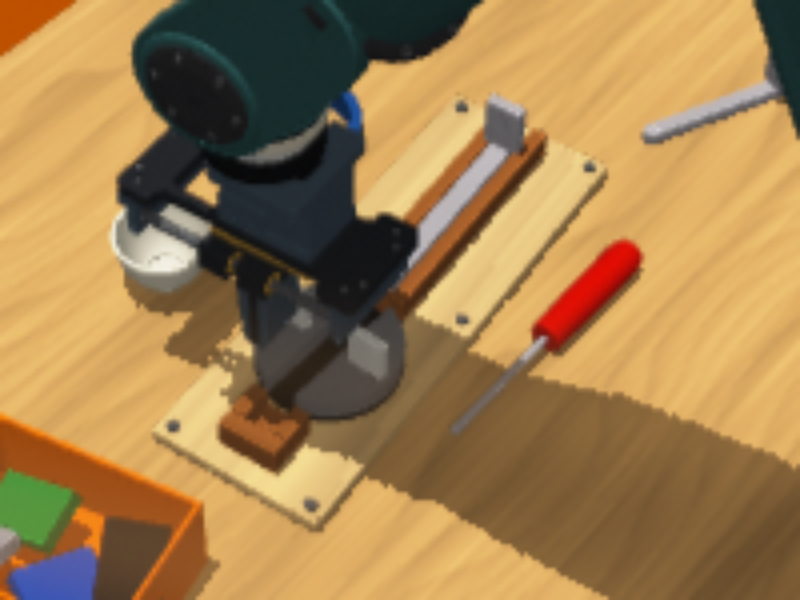

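View pics/w4.png

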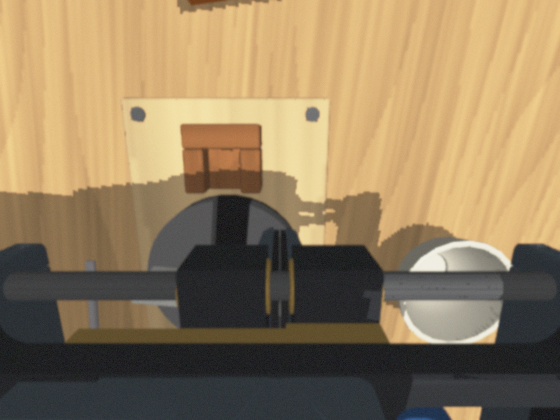

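Request:
{"fn": "move_arm", "kwargs": {"increments": [[[0, -8, 0], [0, 0, 0], 0], [[0, -8, -40], [0, 0, 0], 0], [[0, -8, -70], [0, 0, 0], 0], [[-17, 30, -70], [0, 0, 0], 0], [[-34, 70, -70], [0, 0, 0], 0]]}}

```text
t: 6.2
eef_pos: [0.5657, 0.0418, 0.1152]
eef_rot: [0.0, 0.998, 0.058, 0.002]
contact_force: [0.1, -0.8, -0.5]
gripper_width: 0.0007
```

```bash
python3 - <<'E'
from h import *
st();go(-254,0,110,JT-np.pi/2);go(-254,0,41,JT-np.pi/2)
cv2.imwrite('pics/w5.png',cams.get_image('wrist'))
E
```

```text
t6.20 jig [-47.1  -1.3] z 115.2 yaw 0.115 F [ 0.1 -0.8 -0.5] w 0.7 q [ 0.03  0.31  2.05 -0.    0.78 -0.08]
go (-254, 0, 110, 0.104) -> [ -3.7 206.9   5.3] [ 0.    -0.004  0.011]
go (-254, 0, 41, 0.104) -> [ -4.  206.8  74.3] [ 0.    -0.004  0.011]
```

Request:
{"fn": "move_arm", "kwargs": {"increments": [[[-4, 207, 0], [0, 0, 0.01], 0], [[-4, 207, 0], [0, 0, 0.01], 0], [[-4, 207, 0], [0, 0, 0.01], 0], [[-4, 207, 0], [0, 0, 0.01], 0], [[-4, 207, 0], [0, 0, 0.01], 0]]}}

```text
t: 6.67
eef_pos: [0.5832, -0.167, 0.1132]
eef_rot: [0.0, 0.999, 0.051, 0.0]
contact_force: [-0.2, -0.2, 1.2]
gripper_width: 0.0003
```

```bash
python3 - <<'E'
from h import *
st();go(-254,0,41,JT-np.pi/2)
cv2.imwrite('pics/t6.png',cv2.resize(cams.get_image('top')[170:280,180:380],None,fx=4,fy=4,interpolation=cv2.INTER_CUBIC))
cv2.imwrite('pics/w6.png',cams.get_image('wrist'));c=cams.calibration('wrist')
print([(d['point'],d['score'],toJ(ray('wrist',d['point'],.052,c))*1e3) for d in nets.pinpoint('wrist','push_plate')])
E
```

```text
t6.67 jig [-256.6    2.9] z 113.2 yaw 0.102 F [-0.2 -0.2  1.2] w 0.3 q [-0.32  0.37  1.97 -0.    0.8  -0.42]
go (-254, 0, 41, 0.104) -> [ 2.9 -2.6 72.2] [ 0.    -0.    -0.002]
[([286.5, 167.8], 0.86, array([-216.41088826,   -3.68407855]))]
```

View pics/t6.png

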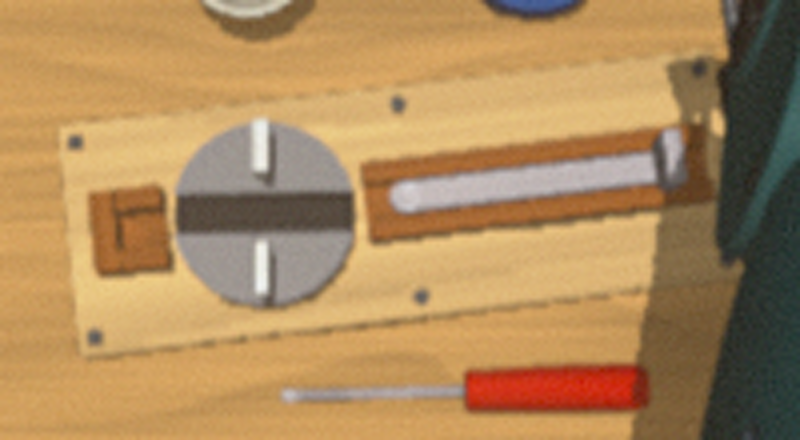

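View pics/w6.png

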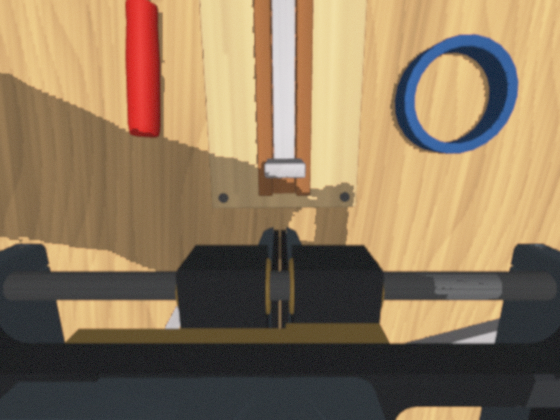

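```bash
cat > ang.py <<'E'
from h import *
import sys
def ang(im):
    # groove dark pixels inside platter disc in rectified jig view (z=.034), 0.25mm/px
    c=cams.calibration('top'); n=400
    g=np.linspace(-50,50,n)
    X,Y=np.meshgrid(g,g)
    P=np.array([np.append(toW(x/1e3,y/1e3),.034) for x,y in zip(X.ravel(),Y.ravel())])
    uv=proj('top',P,c).astype(np.float32).reshape(n,n,2)
    r=cv2.remap(im,uv[...,0],uv[...,1],cv2.INTER_LINEAR)
    cv2.imwrite('pics/rect.png',r)
    gray=cv2.cvtColor(r,cv2.COLOR_BGR2GRAY)
    m=(gray<90)&(X**2+Y**2<44**2)
    pts=np.c_[X[m],Y[m]].astype(np.float32)
    l=cv2.fitLine(pts,cv2.DIST_HUBER,0,.01,.01).ravel()
    print('groove angle vs jig',np.arctan(l[1]/l[0]),'ctr',l[2:],m.sum()/16)
if __name__=='__main__': ang(cams.get_image('top'))
E
python3 ang.py; python3 -c "
from h import *
go(38,36,113,JT-np.pi/2)"
```

```text
groove angle vs jig -0.09300139 ctr [-0.08878701 -0.8342873 ] 1591.5625
go (38, 36, 113, 0.104) -> [-3.440e+01 -2.932e+02 -1.000e-01] [-0.     0.    -0.004]
```

View pics/rect.png

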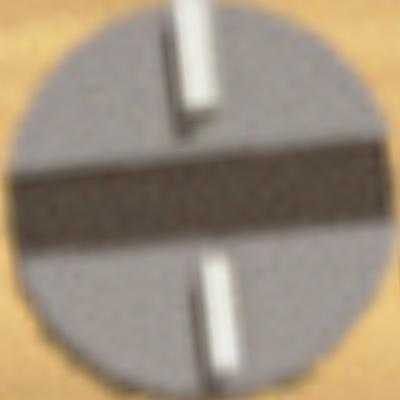

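Request:
{"fn": "move_arm", "kwargs": {"increments": [[[-34, -200, 0], [0, 0, 0], 0], [[-34, -200, 0], [0, 0, 0], 0], [[-34, -200, 0], [0, 0, 0], 0], [[-34, -200, 0], [0, 0, 0], 0], [[-34, -200, 0], [0, 0, 0], 0]]}}

```text
t: 7.28
eef_pos: [0.5276, 0.0337, 0.1129]
eef_rot: [-0.0, 0.999, 0.051, -0.0]
contact_force: [1.7, -0.1, -0.1]
gripper_width: 0.0005
```

Request:
{"fn": "move_arm", "kwargs": {"increments": [[[0, -40, 0], [0, 0, 0], 0], [[0, -80, 0], [0, 0, 0], 0], [[0, -94, 0], [0, 0, 0], 0], [[0, -94, 0], [0, 0, 0], 0], [[0, -94, 0], [0, 0, 0], 0]]}}

```text
t: 7.7
eef_pos: [0.5192, 0.1255, 0.1129]
eef_rot: [0.0, 0.999, 0.052, -0.0]
contact_force: [-0.8, 0.0, 0.2]
gripper_width: 0.0002
```

```bash
python3 -c "
from h import *
st();go(38,35,44,JT-np.pi/2)"
```

```text
t7.70 jig [40.9 36.3] z 112.9 yaw 0.104 F [-0.8  0.   0.2] w 0.2 q [ 0.19  0.27  2.11 -0.    0.76  0.09]
go (38, 35, 44, 0.104) -> [ 1.3  2.9 68.9] [0. 0. 0.]
```

Request:
{"fn": "move_arm", "kwargs": {"increments": [[[1, 0, 35], [0, 0, 0], 0], [[1, 0, 69], [0, 0, 0], 0], [[1, 0, 69], [0, 0, 0], 0], [[1, 8, 69], [0, 0, 0], 0], [[1, 13, 69], [0, 0, 0], 0]]}}

```text
t: 8.12
eef_pos: [0.5227, 0.1102, 0.045]
eef_rot: [-0.0, 0.999, 0.05, 0.0]
contact_force: [-2.1, 2.1, -1.2]
gripper_width: 0.0003
```

```bash
python3 -c "
from h import *
st();go(22,35,44,JT-np.pi/2)"
```

```text
t8.12 jig [25.4 34.4] z 45.0 yaw 0.1 F [-2.1  2.1 -1.2] w 0.3 q [0.16 0.39 2.12 0.   0.63 0.06]
go (22, 35, 44, 0.104) -> [-0.6  3.4  1. ] [-0.    -0.    -0.004]
```

Request:
{"fn": "move_arm", "kwargs": {"increments": [[[0, 2, 1], [0, 0, 0], 0], [[0, 3.5, 1], [0, 0, 0], 0], [[0, 3.5, 1], [0, 0, 0], 0]]}}

```text
t: 8.37
eef_pos: [0.5234, 0.1072, 0.0441]
eef_rot: [-0.0, 0.999, 0.05, 0.001]
contact_force: [-0.9, -0.1, -0.0]
gripper_width: 0.0001
```

```bash
python3 -c "
from h import *
st();go(22,35,44,JT-np.pi/2)"; python3 ang.py
```

```text
t8.37 jig [22.3 33.9] z 44.1 yaw 0.099 F [-0.9 -0.1 -0. ] w 0.1 q [ 0.16  0.4   2.12 -0.    0.62  0.06]
go (22, 35, 44, 0.104) -> [-1.1  0.3  0.1] [-0.    -0.002 -0.004]
groove angle vs jig 1.3278676 ctr [-2.3231974  0.8918945] 5603.1875
```

View pics/rect.png

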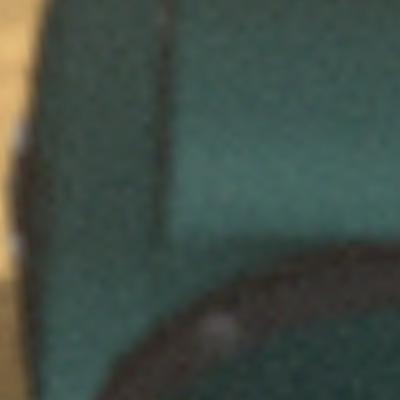

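Request:
{"fn": "move_arm", "kwargs": {"increments": [[[0, -8, 0], [0, 0, 0], 0], [[0, -8, -40], [0, 0, 0], 0], [[0, -8, -70], [0, 0, 0], 0], [[17, 30, -70], [0, 0, 0], 0], [[34, 70, -70], [0, 0, 0], 0]]}}

```text
t: 8.83
eef_pos: [0.564, 0.0439, 0.1154]
eef_rot: [0.0, 0.999, 0.052, 0.002]
contact_force: [0.2, -0.1, -0.3]
gripper_width: 0.0
```

Request:
{"fn": "move_arm", "kwargs": {"increments": [[[2, 205, 0], [0, 0, 0], 0], [[2, 205, 0], [0, 0, 0], 0], [[2, 205, 0], [0, 0, 0], 0], [[2, 205, 0], [0, 0, 0], 0], [[2, 205, 0], [0, 0, 0], 0]]}}

```text
t: 9.25
eef_pos: [0.5852, -0.1627, 0.1132]
eef_rot: [0.0, 0.999, 0.05, 0.0]
contact_force: [0.2, 0.6, -0.2]
gripper_width: 0.0005
```

```bash
python3 -c "
from h import *
st();go(-256,0,41,JT-np.pi/2)"; python3 ang.py
```

```text
t9.25 jig [-252.5    0.5] z 113.2 yaw 0.1 F [ 0.2  0.6 -0.2] w 0.5 q [-0.31  0.37  1.96 -0.    0.8  -0.41]
go (-256, 0, 41, 0.104) -> [ 0.5  3.5 72.2] [ 0.    -0.    -0.004]
groove angle vs jig 0.029327998 ctr [ 0.02500092 -1.0103734 ] 1585.625
```

View pics/rect.png

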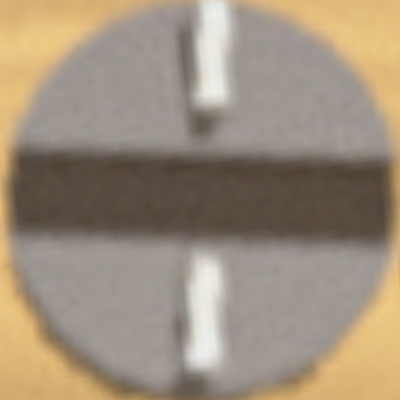

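Request:
{"fn": "move_arm", "kwargs": {"increments": [[[0.5, 2, 35], [0, 0, 0], 0], [[0.5, 2, 71], [0, 0, -0.004], 0], [[0.5, 2, 71], [0, 0, -0.004], 0], [[0.5, 2, 71], [0, 0, -0.004], 0]]}}

```text
t: 9.63
eef_pos: [0.5846, -0.1619, 0.0409]
eef_rot: [-0.001, 0.999, 0.052, -0.002]
contact_force: [0.1, -0.6, 0.5]
gripper_width: 0.0004
```

```bash
python3 - <<'E'
from h import *
st();go(-94,0,41,JT-np.pi/2)
cv2.imwrite('pics/s7.png',cv2.resize(cams.get_image('side')[130:280,220:420],None,fx=4,fy=4))
E
```

```text
t9.63 jig [-251.7    1. ] z 40.9 yaw 0.104 F [ 0.1 -0.6  0.5] w 0.4 q [-0.31  0.49  1.97 -0.    0.69 -0.41]
go (-94, 0, 41, 0.104) -> [   1.  -157.7    0.2] [-0.001  0.003  0.   ]
```

View pics/s7.png

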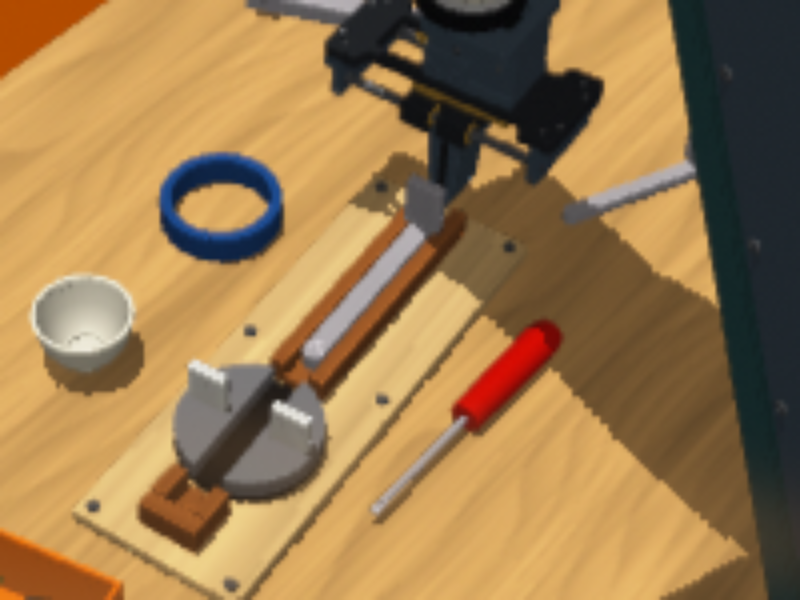

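Request:
{"fn": "move_arm", "kwargs": {"increments": [[[1, -8, 0], [0, 0, 0], 0], [[1, -16, 0], [0, 0, 0], 0], [[1, -24, 0], [0, 0, 0], 0], [[1, -32, 0], [0, 0, 0], 0], [[1, -40, 0], [0, 0, 0], 0]]}}

```text
t: 10.1
eef_pos: [0.5831, -0.1222, 0.0429]
eef_rot: [0.0, 0.999, 0.052, 0.001]
contact_force: [0.9, -4.2, 3.1]
gripper_width: 0.0005
```

```bash
python3 - <<'E'
from h import *
st();go(-94,0,41,JT-np.pi/2)
cv2.imwrite('pics/s8.png',cv2.resize(cams.get_image('side')[130:280,220:420],None,fx=4,fy=4))
E
```

```text
t10.10 jig [-212.    -1.7] z 42.9 yaw 0.104 F [ 0.9 -4.2  3.1] w 0.5 q [-0.25  0.47  2.   -0.    0.67 -0.35]
go (-94, 0, 41, 0.104) -> [  -1.6 -118.     1.8] [ 0.001 -0.002  0.001]
```

View pics/s8.png

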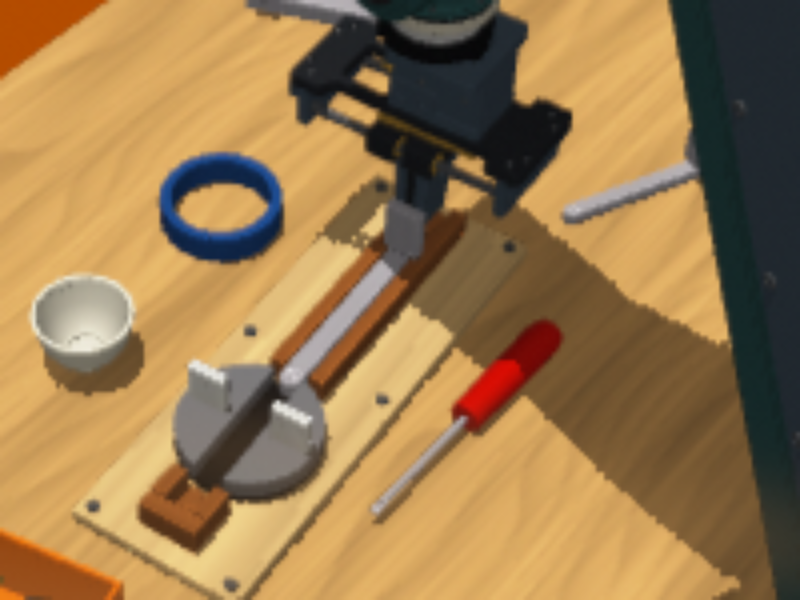

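Request:
{"fn": "move_arm", "kwargs": {"increments": [[[-1, -9, 1.5], [0, 0, 0], 0], [[-1.5, -18, 1.5], [0, 0, 0], 0], [[-1.5, -27, 1.5], [0, 0, 0], 0], [[-1.5, -36, 1.5], [0, 0, 0], 0], [[-1.5, -45, 1.5], [0, 0, 0], 0]]}}

```text
t: 10.57
eef_pos: [0.5764, -0.0776, 0.0404]
eef_rot: [0.0, 0.999, 0.052, 0.0]
contact_force: [1.1, -4.7, 4.8]
gripper_width: 0.0005
```

```bash
python3 - <<'E'
from h import *
st();go(-94,0,41,JT-np.pi/2)
E
```

```text
t10.57 jig [-166.9    0.4] z 40.4 yaw 0.104 F [ 1.1 -4.7  4.8] w 0.5 q [-0.17  0.46  2.02 -0.    0.66 -0.28]
go (-94, 0, 41, 0.104) -> [  0.5 -72.9  -0.6] [ 0. -0.  0.]
```

Request:
{"fn": "move_arm", "kwargs": {"increments": [[[0, -9, -1], [0, 0, 0], 0], [[0, -18, -1], [0, 0, 0], 0], [[0, -27, -1], [0, 0, 0], 0], [[0, -36, -1], [0, 0, 0], 0], [[0, -45, -1], [0, 0, 0], 0]]}}

```text
t: 10.98
eef_pos: [0.5712, -0.0326, 0.0411]
eef_rot: [-0.0, 0.999, 0.052, -0.0]
contact_force: [-0.1, -0.3, -1.4]
gripper_width: 0.0004
```

```bash
python3 - <<'E'
from h import *
st();go(-94,0,41,JT-np.pi/2)
cv2.imwrite('pics/s9.png',cv2.resize(cams.get_image('side')[130:280,220:420],None,fx=4,fy=4))
E
```

```text
t10.98 jig [-121.6    0.9] z 41.1 yaw 0.104 F [-0.1 -0.3 -1.4] w 0.4 q [-0.1   0.45  2.04  0.    0.65 -0.2 ]
go (-94, 0, 41, 0.104) -> [  0.9 -27.6   0.1] [-0.     0.001  0.   ]
```

View pics/s9.png

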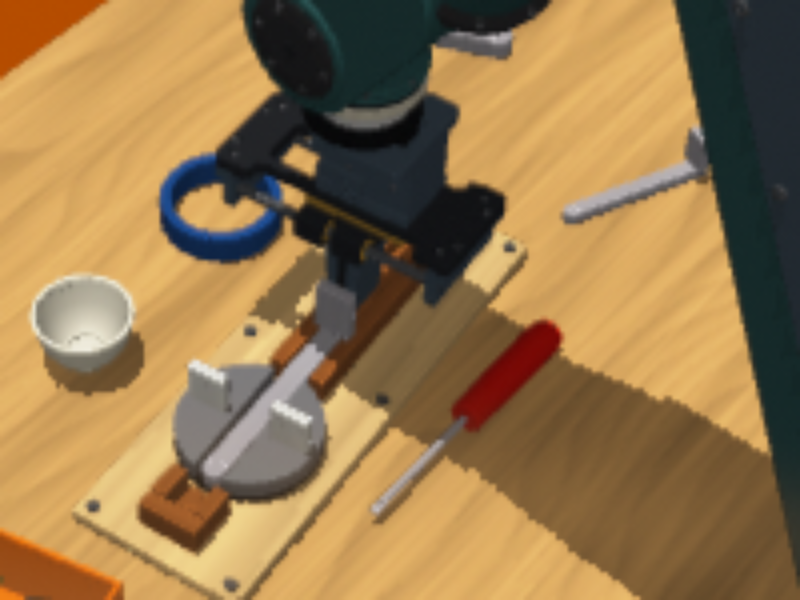

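Request:
{"fn": "move_arm", "kwargs": {"increments": [[[0.5, -4, 0], [0, 0, 0], 0], [[0.5, -8, 0], [0, 0, 0], 0], [[0.5, -12, 0], [0, 0, 0], 0], [[0.5, -16, 0], [0, 0, 0], 0], [[0.5, -20, 0], [0, 0, 0], 0]]}}

```text
t: 11.45
eef_pos: [0.57, -0.0134, 0.0413]
eef_rot: [-0.0, 0.999, 0.052, -0.0]
contact_force: [-0.2, -1.6, -0.7]
gripper_width: 0.0003
```

```bash
python3 - <<'E'
from h import *
st();go(-94,0,41,JT-np.pi/2)
cv2.imwrite('pics/s10.png',cv2.resize(cams.get_image('side')[180:280,220:360],None,fx=5,fy=5))
E
```

```text
t11.45 jig [-1.025e+02  1.000e-01] z 41.3 yaw 0.104 F [-0.2 -1.6 -0.7] w 0.3 q [-0.06  0.44  2.05  0.    0.65 -0.17]
go (-94, 0, 41, 0.104) -> [ 0.1 -8.5  0.3] [-0.  0. -0.]
```

View pics/s10.png

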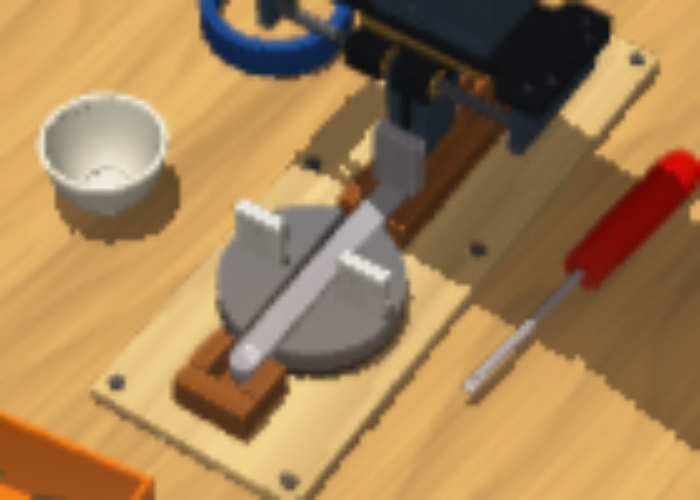

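```bash
python3 - <<'E'
from h import *
im=cams.get_image('side')
def P(x,y,z): return proj('side',[np.append(toW(x/1e3,y/1e3),z/1e3)])[0]
def crop(p): return (p-[220,180])*8
cr=cv2.resize(im[180:280,220:320],None,fx=8,fy=8,interpolation=cv2.INTER_CUBIC)[200:]
for pts,col in [(((54,10.5,34),(80,10.5,34),(80,-10.5,34),(54,-10.5,34)),(0,255,0)),(((0,8,32),(70,8,32),(70,-8,32),(0,-8,32)),(255,0,0))]:
    cv2.polylines(cr,[np.array([crop(P(*p))-[0,200] for p in pts]).astype(int)],False,col,1)
cv2.imwrite('pics/k10.png',cr)
print([(d['point'],d['score'],toJ(ray('side',d['point'],.026))*1e3) for d in nets.pinpoint('side','bar_nose')])
E
```

```text
[([266.1, 252.5], 0.7, array([65.33200974, -4.33055225])), ([346.7, 140.7], 0.6, array([-424.04454411,  -48.40832547]))]
```

View pics/k10.png

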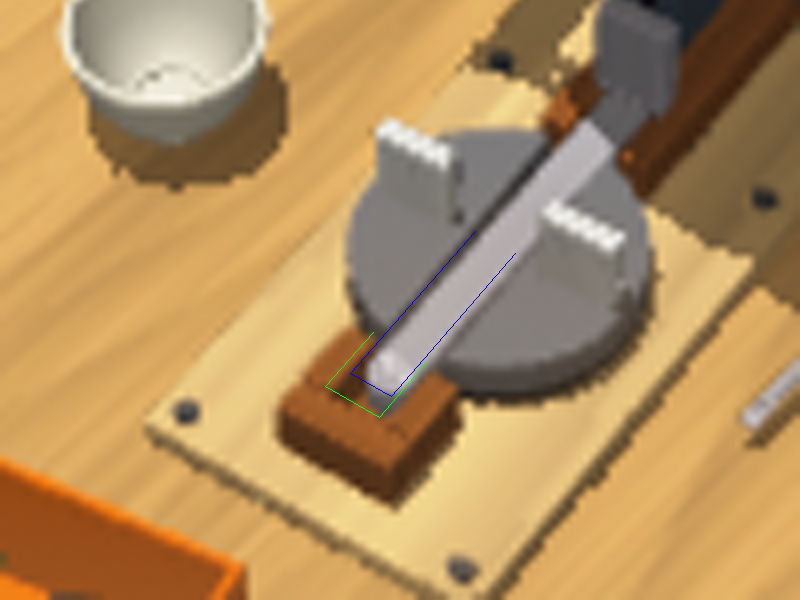

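Request:
{"fn": "move_arm", "kwargs": {"increments": [[[0, -2, 0], [0, 0, 0], 0], [[0, -4, 0], [0, 0, 0], 0], [[0, -6, 0], [0, 0, 0], 0], [[0, -7, 0], [0, 0, 0], 0], [[0, -8, 0], [0, 0, 0], 0]]}}

```text
t: 12.02
eef_pos: [0.5693, -0.0056, 0.0413]
eef_rot: [0.0, 0.999, 0.052, 0.0]
contact_force: [0.8, -1.7, 0.1]
gripper_width: 0.0004
```

```bash
python3 - <<'E'
from h import *
st();go(-94,0,41,JT-np.pi/2)
E
```

```text
t12.02 jig [-94.6   0. ] z 41.3 yaw 0.104 F [ 0.8 -1.7  0.1] w 0.4 q [-0.05  0.44  2.05 -0.    0.65 -0.15]
go (-94, 0, 41, 0.104) -> [ 0.  -0.6  0.3] [ 0. -0.  0.]
```

Request:
{"fn": "move_arm", "kwargs": {"increments": [[[0, -1, 0], [0, 0, 0], 0], [[0, -2, 0], [0, 0, 0], 0]]}}

```text
t: 12.18
eef_pos: [0.5691, -0.0036, 0.0413]
eef_rot: [0.0, 0.999, 0.052, 0.0]
contact_force: [0.6, -1.3, 0.5]
gripper_width: 0.0001
```

Request:
{"fn": "move_arm", "kwargs": {"increments": [[[0, -1, 0], [0, 0, 0], 0], [[0, -1, 0], [0, 0, 0], 0]]}}

```text
t: 12.35
eef_pos: [0.569, -0.0026, 0.0413]
eef_rot: [-0.0, 0.999, 0.052, 0.0]
contact_force: [0.7, -0.0, -0.8]
gripper_width: 0.0002
```

Request:
{"fn": "move_arm", "kwargs": {"increments": [[[0, -1, 0], [0, 0, 0], 0], [[0, -1, 0], [0, 0, 0], 0]]}}

```text
t: 12.52
eef_pos: [0.569, -0.002, 0.0414]
eef_rot: [0.0, 0.999, 0.052, 0.0]
contact_force: [0.0, -5.5, -1.1]
gripper_width: 0.0008
```

Request:
{"fn": "move_arm", "kwargs": {"increments": [[[0, -1, 0], [0, 0, 0], 0], [[0, -1, 0], [0, 0, 0], 0], [[0, -1, 0], [0, 0, 0], 0]]}}

```text
t: 12.77
eef_pos: [0.5693, -0.0017, 0.0416]
eef_rot: [0.001, 0.999, 0.052, 0.001]
contact_force: [1.7, -14.2, 1.2]
gripper_width: 0.0006
```

```bash
python3 - <<'E'
from h import *
st()
im=cams.get_image('side')
cv2.imwrite('pics/s11.png',cv2.resize(im[180:280,220:320],None,fx=6,fy=6))
print([(d['point'],d['score'],toJ(ray('side',d['point'],.026))*1e3) for d in nets.pinpoint('side','bar_nose')])
E
```

```text
t12.77 jig [-90.8  -0.4] z 41.6 yaw 0.105 F [  1.7 -14.2   1.2] w 0.6 q [-0.04  0.44  2.05 -0.    0.65 -0.15]
[([263.0, 256.8], 0.97, array([80.82790484, -2.93484879])), ([358.5, 180.2], 0.67, array([-295.14774464,   65.09674366]))]
```

View pics/s11.png

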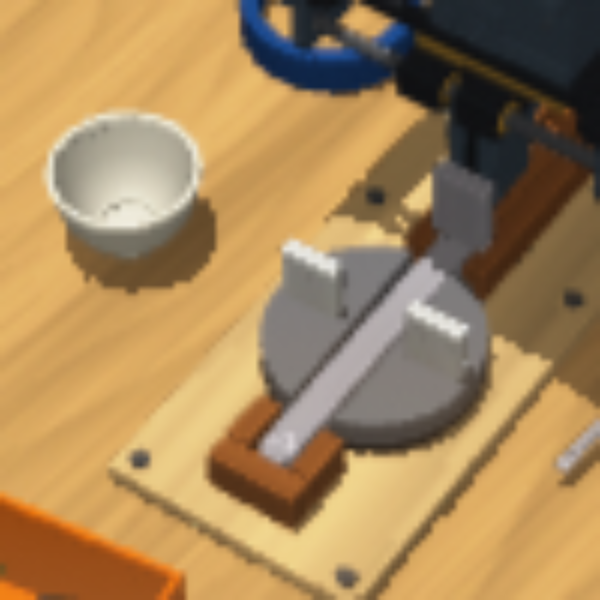

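Request:
{"fn": "move_arm", "kwargs": {"increments": [[[0, 6, 0], [0, 0, 0], 0], [[0, 20, 0], [0, 0, 0], 0], [[0, 30, -10], [0, 0, 0], 0], [[0, 40, -50], [0, 0, 0], 0], [[0, 60, -90], [0, 0, 0], 0]]}}

```text
t: 13.28
eef_pos: [0.5736, -0.0595, 0.1292]
eef_rot: [-0.0, 0.999, 0.052, -0.002]
contact_force: [2.2, 0.2, -0.1]
gripper_width: 0.0009
```

Request:
{"fn": "move_arm", "kwargs": {"increments": [[[0, 200, -100], [0, 0, 0], 0], [[0, 200, -100], [0, 0, 0], 0], [[0, 200, -100], [0, 0, 0], 0], [[0, 200, -100], [0, 0, 0], 0], [[0, 200, -100], [0, 0, 0], 0]]}}

```text
t: 13.7
eef_pos: [0.5936, -0.2471, 0.2238]
eef_rot: [0.0, 0.999, 0.052, 0.0]
contact_force: [0.9, -1.0, -0.7]
gripper_width: 0.0004
```

Request:
{"fn": "move_arm", "kwargs": {"increments": [[[0, 60, 0], [0, 0, 0], 0], [[0, 60, 0], [0, 0, 0], 0], [[0, 60, 0], [0, 0, 0], 0], [[0, 60, 0], [0, 0, 0], 0]]}}

```text
t: 14.03
eef_pos: [0.5997, -0.3051, 0.2216]
eef_rot: [-0.0, 0.999, 0.051, -0.0]
contact_force: [0.2, 0.3, 0.3]
gripper_width: 0.0001
```

```bash
python3 - <<'E'
from h import *
st()
im=cams.get_image('side')
cv2.imwrite('pics/s12.png',cv2.resize(im[130:280,220:420],None,fx=4,fy=4))
print([(d['point'],d['score'],toJ(ray('side',d['point'],.026))*1e3) for d in nets.pinpoint('side','bar_nose')])
im=cams.get_image('top')
cv2.imwrite('pics/t12.png',cv2.resize(im[140:280,90:380],None,fx=2.7,fy=2.7))
for t,z in (('bar_nose',.026),('push_plate',.052),("tape_roll",0),("printed_bowl",0),("screwdriver",0),("parts_bin",0)):
  print(t,[(d['point'],d['score'],toJ(ray('top',d['point'],z))*1e3) for d in nets.pinpoint('top',t)])
E
```

```text
t14.03 jig [-395.6    0.8] z 221.6 yaw 0.102 F [0.2 0.3 0.3] w 0.1 q [-0.51  0.33  1.79  0.    1.03 -0.61]
[([345.8, 142.0], 0.95, array([-417.25909829,  -47.69634536])), ([361.4, 185.0], 0.5, array([-283.04360931,   81.30132326]))]
bar_nose [([207.3, 227.6], 0.98, array([84.75236409, -0.53414588])), ([385.5, 238.8], 0.88, array([-297.8366799,   68.5835095])), ([439.0, 175.6], 0.59, array([-437.76335343,  -56.86010834]))]
push_plate [([405.6, 94.5], 0.95, array([-384.132562  , -242.70784023])), ([438.0, 256.5], 0.72, array([-396.07443441,  119.73343025])), ([276.1, 217.0], 0.56, array([-65.92514995,  -3.2011175 ]))]
tape_roll [([312.5, 154.2], 0.96, array([-167.10592191, -143.93879979]))]
printed_bowl [([240.8, 159.9], 0.93, array([  -2.61817909, -149.22935907]))]
screwdriver [([292.6, 267.4], 0.91, array([-90.46491613, 106.06240659]))]
parts_bin [([142.6, 214.3], 0.96, array([228.60192527, -49.97256276]))]
```

View pics/s12.png

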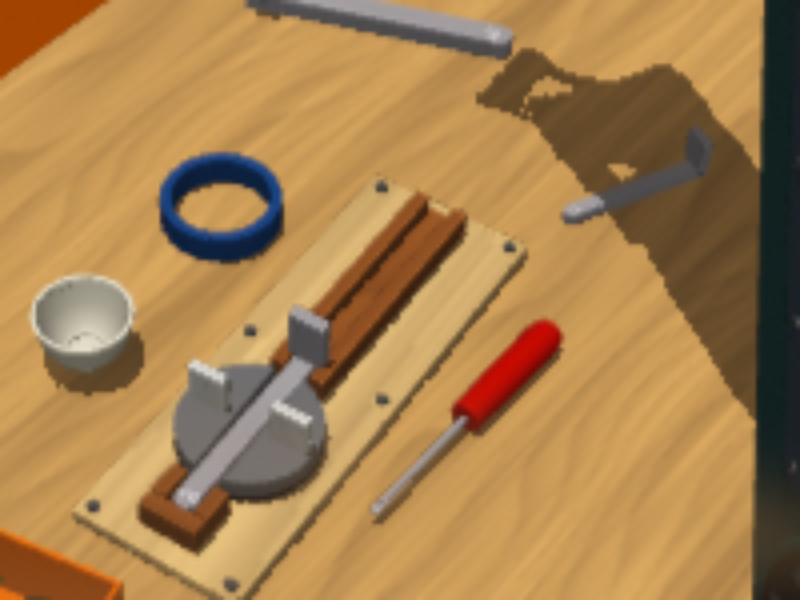

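View pics/t12.png

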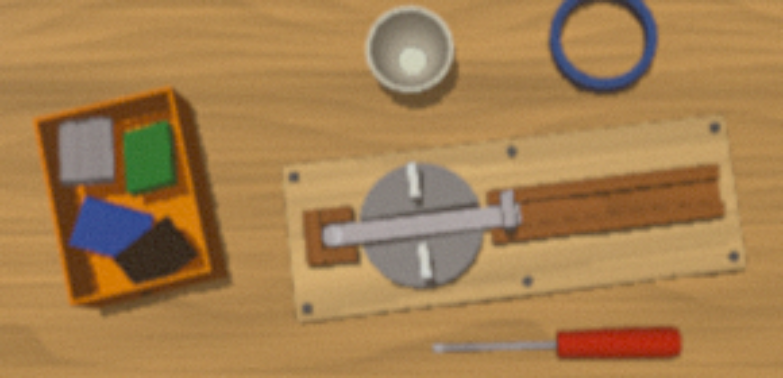

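```bash
python3 -c "
from cell import order
print(order.close_job())"
```

```text
the job is handed in; nothing more can be done
None
```

The turntable is locked and the job is handed in; the robot's clock read about 14 s before hand-in, against the 48 s limit. The hand-in gives no verdict, so the result rests on my own checks.

**Turning the platter:** I turned it clockwise by pushing one fin with the shut fingers. The first pass overshot to −0.09 rad, so I nudged the other fin back. The top picture then gave +0.03 rad before the bar moved.

**Pushing the bar:** I pushed the middle-sized bar by its end plate, with 1.5 to 7 N on the tool, until it came up against the stop. The last push rose to about 14 N with almost no further movement.

**Last checks, after drawing back:**
- **Bar position:** both cameras show the bar lying in the groove and keeper. The nose measures x of about 81 mm (side camera, before drawing back) and 85 mm (top), and the plate about −66 mm. Fully home would be 80 mm and −70 mm, so these read a few mm too far, which I put down to camera error.
- **Disagreement:** the networks did not report the nose in the last side picture, only the other bars. In that picture I could see it in the keeper.
- **Sideways:** the nose measures between −3 and −0.5 mm across the keeper, inside the 6 mm allowed.
- **Groove angle:** I did not measure it again after the push. It looks in line with the bar.
- **Surroundings:** the tape roll, bowl, screwdriver and parts bin look unmoved, by eye and within 1–2 pixels. The tool is 22 cm above the table, clear of everything, with no force on it.

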